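# Slide the fitting tin into the pantry rack

## Robot

A 7-joint arm with a two-finger parallel gripper is mounted at the origin on the work surface. World frame = base frame: x ahead of the robot, y to its left, z up, the work surface at z = 0. Lengths are in m, angles in rad, forces in N, time in s.
With the tool pointing down it reaches from about 0.375 to 0.925 m from the base axis. Payload 3.1 kg.
Tool frame: the origin (TCP) lies between the finger pads; the fingertips stand 19 mm ahead of it and the grasp point (between the pads) is the TCP; z points along the fingers, y is the line along which they close (so a half turn about z gives the same grasp; the last joint's range is limited). The gripper opens to 85 mm and grips with 20 to 120 N. Pads are 22 mm wide; open, the fingers measure 114 mm over their backs; the gripper's body (76 mm by 85 mm) begins 54 mm behind the grasp point. The pads swing forward as they close: fully open they stand 13 mm farther back than shut.
Start: joints at [1.188, 0.383, 0.044, 1.598, -0.018, 1.161, -0.05], TCP at [0.183, -0.624, 0.219] pointing down, gripper open.
Joint ranges: [-2.61, 2.61], [-0.41, 2.15], [-1.48, 1.57], [0, 2.5], [-1.57, 4.71], [0.05, 1.97], [-2.85, 2.85]. Speed limits (rad/s): [2.79, 2.79, 3.14, 3.14, 3.14, 3.14, 3.14].

## Interface

Orientations are given as a unit quaternion [x, y, z, w].
In Python, from bench import move_ptp, movel, move_j, move_gripper, pause, inverse_kinematics, read_camera, camera_params, MotionError, sign_off, look_for, tip_of, read_time_s, read_qpos, read_joint_vel, read_effort, read_eef_pos, read_tcp_rot, read_ft_force, read_ft_torque, read_finger_gap, read_grasp_force gives the robot as it stands. Calls block until the motion is done:
- move_ptp(position, orientation): joint-space move of the TCP to a pose.
- movel(position, orientation=None, speed=0.15): straight line of the TCP; orientation=None keeps the orientation; speed is the mean speed in m/s.
- move_j(angles): joint-space move.
- move_gripper(opening, effort=None): finger opening in m; effort is the grip in N (None keeps the last); returns when the fingers have stopped.
- pause(seconds).
- inverse_kinematics(position, orientation): joint angles nearest the present ones, or None.
- read_camera(name): name is "scene" or "top" or "wrist"; returns the picture (384x512x3 uint8, red, green, blue); there is no depth.
- camera_params(name): a dict with "K" (3x3 intrinsics, pixels), "camera_from_world" (4x4, takes a point from world to camera coordinates). Camera axes: x right, y down, z forward; pixel columns grow to the right and rows downward; lengths in m; the calibration is good to about 2 mm. A picture is of the moment at which its call begins: read the wrist's pose just before it. camera_params takes no time and is no camera call; for the wrist camera it gives the pose at the moment of the call.
A pose or a line that the arm cannot do raises MotionError and nothing moves.
- sign_off(): hands the job in; it is judged then, once.
Trained networks look in the newest picture that a camera, given by its name, has taken for a name from the list of things; names that differ only in an ending like _2 or _b are one class to them, and where a whole thing is asked for, a point or a joint stands for the part that bears it (a point fixed in the world has none). Each returns a list of dicts, best first, with "confidence" (0 to 1); they miss things now and then, are a little off and sometimes report something else, mostly with a low value. They report only what shows in the picture. A call takes as long as a camera call.
- look_for(camera, name): "at" ([column, row] in pixels, amid what is visible of it).
- tip_of(camera, name): "at" ([column, row] in pixels: a listed point, or the origin of a listed thing).
Readings, each from a call of its own:
- read_time_s(): time.
- read_qpos(): joint angles.
- read_joint_vel(): joint speeds.
- read_effort(): joint torques, N m.
- read_eef_pos(): TCP position.
- read_tcp_rot(): TCP orientation.
- read_ft_force(): force on the tool from outside, world axes, zero at the start.
- read_ft_torque(): the same for the moment, N m.
- read_finger_gap(): finger opening in m.
- read_grasp_force(): force on a finger pad.
Only numpy, scipy, OpenCV 4.12 (cv2) and the standard library are available. Lean on these libraries where they do the work, as an engineer would, in place of code of your own. Each camera call takes 0.05 s, during which the arm holds its last target. There are 200 camera calls.

## Task

One stall of the wooden pantry rack is empty, and one of the three look-alike steel tins is the right size for it: it fills the stall with only a few millimetres of play, while another is too wide to go in and the third is clearly too small. Slide that tin along the counter, without lifting or tipping it, into the stall until it is home against the back wall, then let go. Leave the other tins and everything else where they are.

Things in the scene. Friction and masses are not known exactly. Their poses are not given: they have to be found in the camera images.
- tin_a: Round lidded steel tin, 60 mm diameter, 62 mm high, about 160 g, flat top, standing loose on the counter in the row in front of the rack. Origin: centre of its underside; z up along its axis.
- tin_b: Round lidded steel tin, 73 mm diameter, 62 mm high, about 220 g, flat top, standing loose on the counter in the row in front of the rack. Origin: centre of its underside; z up along its axis.
- tin_c: Round lidded steel tin, 85 mm diameter, 62 mm high, about 300 g, flat top, standing loose on the counter in the row in front of the rack. Origin: centre of its underside; z up along its axis.
- rack: Low pale wooden rack fixed to the counter, 270 mm wide, 50 mm high: three stalls open towards the robot. Outer stalls filled (box and jars up to 63 mm high); the middle one empty, 80 mm wide inside, walls 10 mm, no floor, no roof. Origin: on the counter, mid-width; x points into the stall, y left. Inner face of the back wall at x = +25 mm, straight side walls from x = -25 mm.
- stall_mouth (a point): Point on the counter on the empty stall's centre line, between the tips of the two lips at its mouth (rack x = -45 mm), which flare from 80 to about 105 mm wide. Axes as the rack's.
- stall_home (a point): Point on the counter in the empty stall, where the centre of the fitting tin's underside lies when it touches the back wall (36.5 mm before that wall), midway between the side walls. Axes as the rack's. A tin there sticks out 23 mm beyond the straight side walls towards the robot.
- jar_left: Bystander: small closed glass jar, 42 mm diameter, 60 mm high, standing between the left and middle tins. Origin: centre of its underside.
- jar_right: Bystander: small closed glass jar, 42 mm diameter, 60 mm high, standing between the right and middle tins. Origin: centre of its underside.
- spoon: Bystander: wooden spoon, 200 mm long, lying at the left. Origin: on its underside, near mid-length.
- mug: Bystander: white mug, 76 mm diameter, 85 mm high, at the left. Origin: centre of its underside.
- bowl: Bystander: small yellow bowl, 130 mm rim diameter, 55 mm high, at the right. Origin: centre of its underside.
- mill: Bystander: dark wooden pepper mill, 54 mm foot diameter, 152 mm high, at the right. Origin: centre of its underside.

How it is judged:
At the end, for the whole second after the job is handed in: The fitting tin stands upright and at rest on the counter in the empty stall, its centre within 6 mm (along the stall) of the place where it touches the back wall and within 10 mm of the stall's centre line sideways; the robot touches nothing (x of tin_b in the frame of stall_home between -0.006 and 0.006 m and y of tin_b in the frame of stall_home between -0.01 and 0.01 m and angle between tin_b's own z axis and vertical below 0.06 rad and height (world z) of tin_b below 0.005 m and linear speed of tin_b below 0.01 m/s and contact force between each of the arm, the fingers and anything else below 0.1 N).
It fails at once if a tin is lifted: its underside comes more than 12 mm off the counter (height (world z) of any of tin_a, tin_b, tin_c above 0.012 m).
It fails at once if a tin is tipped by more than 0.3 rad (angle between any of tin_a, tin_b, tin_c's own z axis and vertical above 0.3 rad).
It fails at once if one of the two other tins is moved by more than 25 mm (distance of any of tin_a, tin_c from where it was at the start of the episode above 0.025 m).
It fails at once if a bystander (small jars, spoon, mug, small bowl, pepper mill) is moved by more than 30 mm (distance of any of jar_left, jar_right, spoon, mug, bowl, mill from where it was at the start of the episode above 0.03 m).
It also fails if it takes over 61 s, if anything falls off the work surface, if the arm or the gripper's body presses on something with over 40 N, if the wrist force passes 120 N, or if a joint passes its speed limit or range.

## Working session

There is one attempt and no reset: what is moved stays moved. The work goes in short steps, each a Python script; the robot and the scene stay as the last script left them, time stands still between calls to the robot, and variables do not carry over. Pictures are saved under pics/ and viewed, at most 10 in all, crops included, and the job is handed in when it is done.

```bash
mkdir -p pics; cat > h.py <<'E'
from bench import *
import numpy as np, cv2
def ray(cam,px,z,P=None):
    P=P or camera_params(cam); K=np.array(P["K"]);T=np.array(P["camera_from_world"])
    R,t=T[:3,:3],T[:3,3]; c=-R.T@t; d=R.T@np.linalg.solve(K,[px[0],px[1],1.]); return c+d*(z-c[2])/d[2]
def proj(cam,p):
    P=camera_params(cam);T=np.array(P["camera_from_world"]);q=np.array(P["K"])@(T[:3,:3]@np.array(p)+T[:3,3]);return q[:2]/q[2]
def save(n,im): cv2.imwrite(f"pics/{n}.png",im[:,:,::-1])
E
python3 - <<'E'
from h import *
for c in("top","scene"):
    save(c+"0",read_camera(c)); P=camera_params(c);T=np.array(P["camera_from_world"]);print(c,-T[:3,:3].T@T[:3,3],P["K"][0][0])
    for n in("tin_a","tin_b","tin_c","stall_mouth","stall_home","rack","jar_left","jar_right","mill","mug"):
        print(n,[(np.round(d["at"]).tolist(),round(d["confidence"],2),np.round(ray(c,d["at"],0)[:2],3).tolist()) for d in tip_of(c,n)[:4]])
print(read_time_s(),read_tcp_rot(),read_finger_gap())
E
```

```text
top [3.95530762e-01 1.45647072e-04 1.33482265e+00] 424.8716398871963
tin_a [([259.0, 220.0], 0.67, [0.489, -0.03]), ([320.0, 212.0], 0.62, [0.517, -0.221]), ([178.0, 217.0], 0.62, [0.497, 0.224])]
tin_b [([259.0, 220.0], 0.67, [0.489, -0.03]), ([320.0, 212.0], 0.62, [0.517, -0.221]), ([178.0, 217.0], 0.62, [0.497, 0.224])]
tin_c [([259.0, 220.0], 0.67, [0.489, -0.03]), ([320.0, 212.0], 0.62, [0.517, -0.221]), ([178.0, 217.0], 0.62, [0.497, 0.224])]
stall_mouth [([268.0, 166.0], 0.69, [0.665, -0.058]), ([319.0, 214.0], 0.31, [0.512, -0.219])]
stall_home []
rack [([266.0, 150.0], 0.91, [0.717, -0.05])]
jar_left [([214.0, 224.0], 0.74, [0.476, 0.11])]
jar_right [([285.0, 225.0], 0.46, [0.475, -0.112]), ([258.0, 221.0], 0.44, [0.487, -0.026])]
mill [([390.0, 229.0], 0.95, [0.467, -0.445]), ([285.0, 223.0], 0.4, [0.483, -0.112])]
mug [([122.0, 156.0], 0.89, [0.689, 0.407])]
scene [1.45860509 0.75975362 0.79356491] 463.40928193774084
tin_a [([287.0, 197.0], 0.91, [0.488, -0.013]), ([236.0, 176.0], 0.8, [0.51, -0.219])]
tin_b [([287.0, 197.0], 0.91, [0.488, -0.013]), ([236.0, 176.0], 0.8, [0.51, -0.219])]
tin_c [([287.0, 197.0], 0.91, [0.488, -0.013]), ([236.0, 176.0], 0.8, [0.51, -0.219])]
stall_mouth [([236.0, 217.0], 0.89, [0.68, -0.046]), ([178.0, 163.0], 0.39, [0.593, -0.431])]
stall_home [([226.0, 225.0], 0.93, [0.726, -0.04])]
rack [([225.0, 222.0], 0.97, [0.717, -0.054]), ([347.0, 232.0], 0.49, [0.508, 0.229])]
jar_left [([320.0, 213.0], 0.52, [0.486, 0.117])]
jar_right [([227.0, 222.0], 0.62, [0.715, -0.046]), ([267.0, 180.0], 0.49, [0.457, -0.126])]
mill [([203.0, 151.0], 0.92, [0.467, -0.439])]
mug []
1.1 [ 9.89874378e-01  1.41946174e-01 -4.37884039e-06 -1.33733650e-05] 0.08560414915191825
```

```bash
python3 - <<'E'
import cv2
im=cv2.imread("pics/top0.png")[125:255,155:355]; cv2.imwrite("pics/topc.png",cv2.resize(im,None,fx=4,fy=4,interpolation=cv2.INTER_CUBIC))
E
```

```text
(no output)
```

View pics/topc.png

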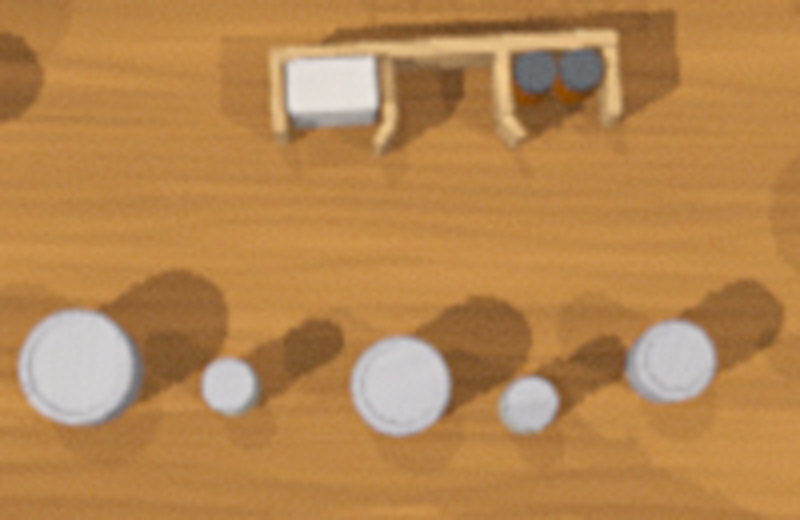

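View pics/scene0.png

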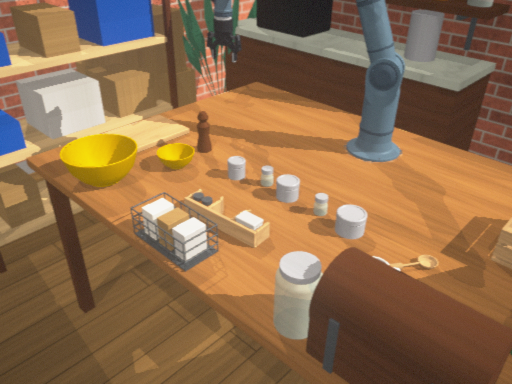

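Top crop: the three lids are at crop (78,367), (402,386) and (672,361), with diameters of about 117, 100 and 88 px. That makes the middle tin the 73 mm one (tin_b). The rack lips are at (380,150) and (515,143), and the back ends at (272,50) and (617,35). The scene view shows a clear path between tin and stall.

```bash
python3 - <<'E'
from h import *
f=lambda u,v,z:ray("top",(u/4+155-.4,v/4+125-.4),z)[:2]
for n,u,v,w in(("c",78,367,117),("b",402,386,100),("a",672,361,88)):
    p=f(u,v,.062); print(n,p,"dia",np.linalg.norm(f(u+w,v,.062)-p))
for n,u,v in(("jl",230,386),("jr",529,405)): print(n,f(u,v,.06))
L,R,l,r=f(272,50,.05),f(617,35,.05),f(380,150,.05),f(515,143,.05)
d=L-R;yaw=np.arctan2(-d[0],d[1]);ex=np.array([np.cos(yaw),np.sin(yaw)])
print("width",np.linalg.norm(d),"yaw",yaw,"lipgap",np.linalg.norm(l-r),"yawlips",np.arctan2(-(l-r)[0],(l-r)[1]))
print("origin back",(L+R)/2-ex*.035,"origin lips",(l+r)/2+ex*.045)
for n in("stall_mouth","stall_home","rack"):
  read_camera("scene");print(n,[ray("scene",d["at"],0)[:2] for d in tip_of("scene",n)[:1]])
E
```

```text
c [0.49329901 0.22509456] dia 0.08724676810830119
b [ 0.48254174 -0.01728783] dia 0.07503447585690451
a [ 0.50427817 -0.22040814] dia 0.06658201100822164
jl [0.48084294 0.11150848]
jr [ 0.46976942 -0.11283753]
width 0.26860125040494853 yaw 0.06310761548034638 lipgap 0.10431143743722682 yawlips 0.0699343923127888
origin back [ 0.71592837 -0.04941189] origin lips [ 0.71345585 -0.04722826]
stall_mouth [array([ 0.67533996, -0.04266982])]
stall_home [array([ 0.72214062, -0.03958793])]
rack [array([ 0.71665954, -0.05085987])]
```

```bash
cat >> h.py <<'E'
def q(a): return [np.cos(a/2),np.sin(a/2),0,0]
O=np.array([0.715,-0.0485]);YAW=.065
def rk(x,y=0,O=O,a=YAW): return O+np.array([[np.cos(a),-np.sin(a)],[np.sin(a),np.cos(a)]])@[x,y]
B=np.array([.4825,-.0173])
OFF=.0415; Z=.036
def P(c,a,off,z=Z): return [c[0]-off*np.cos(a),c[1]-off*np.sin(a),z]
E
python3 - <<'E'
from h import *
pre=rk(-.12); d=pre-B; a=np.arctan2(d[1],d[0]); print(pre,a,P(B,a,OFF+.02))
print(inverse_kinematics(P(B,a,OFF+.02),q(a)))
move_gripper(.04)
move_ptp(P(B,a,OFF+.02,.2),q(a))
movel(P(B,a,OFF+.02,.08),speed=.2)
im=read_camera("wrist"); save("w1",im); print(proj("wrist",[*B,.062]))
print(read_time_s(),read_eef_pos(),read_finger_gap(),read_ft_force())
E
```

```text
[ 0.59525341 -0.05629451] -0.33296297267243247 [np.float64(0.4243776992148193), np.float64(0.002800949018317213), 0.036]
[ 0.42460105  0.29542139 -0.56858082  2.2310611   0.2534777   0.67528252
 -2.22734258]
[252.41352442 129.75698997]
5.1 [0.42586849 0.002746   0.08114562] 0.04016132286738499 [ 0.52430917 -0.13825075  0.02609973]
```

View pics/w1.png

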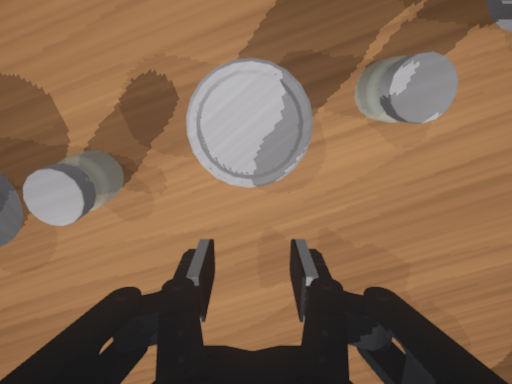

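The wrist view shows the tin lid at (250,123), within 4 mm of the prediction, with the fingers straddling its axis and the jars clear. Next I descend and push to just before the mouth.

```bash
python3 - <<'E'
from h import *
B=ray("wrist",(249.5,123),.062)[:2]; print(B)
pre=rk(-.12); d=pre-B; a=np.arctan2(d[1],d[0])
movel(P(B,a,OFF+.015),q(a),speed=.12); print(read_ft_force())
movel(P(pre,a,OFF),q(a),speed=.06); print(read_ft_force(),read_eef_pos(),P(pre,a,OFF))
movel(P(pre,a,OFF+.03),speed=.1)
movel(P(pre,YAW,OFF+.03,.08),q(YAW),speed=.1)
save("w2",read_camera("wrist")); print(proj("wrist",[*pre,.062]))
for n,p in(("lipL",rk(-.045,.0525)),("lipR",rk(-.045,-.0525)),("sL",rk(-.025,.04)),("sR",rk(-.025,-.04)),("bL",rk(.025,.04)),("bR",rk(.025,-.04))): print(n,proj("wrist",[*p,.05]))
save("top2",read_camera("top")); print(read_time_s())
E
```

```text
[ 0.48663191 -0.01696582]
[ 0.00160041  0.02597669 -0.57504212]
[-1.3821581   0.07371084 -0.15857382] [ 0.55611247 -0.04212957  0.0360022 ] [np.float64(0.5562324021956339), np.float64(-0.04216613682676467), 0.036]
[252.76122832 109.38827909]
lipL [151.61198914 -41.43575675]
lipR [353.7761358  -41.56287171]
sL [172.49551015 -89.34923813]
sR [332.90651947 -89.4418781 ]
bL [ 163.23556899 -228.46603536]
bR [ 342.17995418 -228.54274042]
9.175
```

View pics/w2.png

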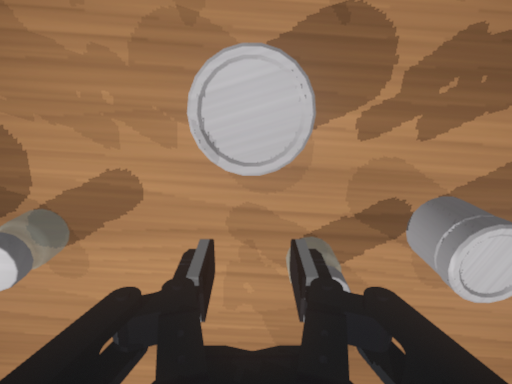

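The tin is at (251,109), where it was predicted, and nothing has been disturbed. I'll go higher to see the tin and the rack mouth together.

```bash
python3 - <<'E'
from h import *
pre=rk(-.12)
movel(P(pre,YAW,OFF-.01,.27),q(YAW),speed=.2)
im=read_camera("wrist")
print(proj("wrist",[*pre,.062]))
for p in(rk(-.045,.0525),rk(-.045,-.0525),rk(-.025,.04),rk(-.025,-.04),rk(.025,.04),rk(.025,-.04)):
    u=proj("wrist",[*p,.05]); print(u); im=cv2.drawMarker(im.copy(),tuple(int(round(x)) for x in u),(255,0,0),cv2.MARKER_CROSS,9,1)
save("w3",cv2.resize(im,(800,600)))
print(read_time_s())
E
```

```text
[252.16336769 135.89770036]
[206.75639389  68.98311009]
[297.59603512  69.00416443]
[216.94352991  49.94542788]
[287.42732836  49.96378855]
[215.26651327  -0.86628047]
[289.14654656  -0.84137264]
10.3417
```

View pics/w3.png

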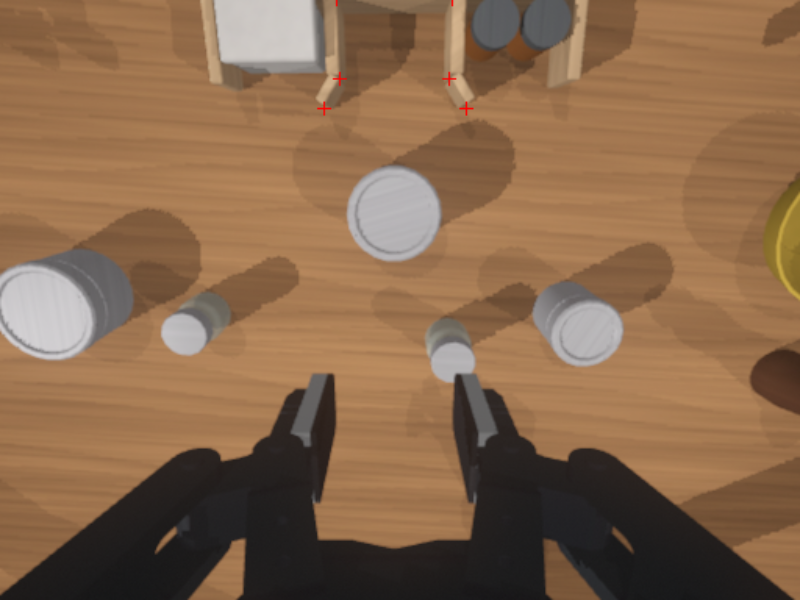

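The markers sit on the lips and wall ends to within about 1 mm, and the tin (395,213) is centred on the stall axis. Next I push in, using force to detect the back wall.

```bash
python3 - <<'E'
from h import *
pre=rk(-.12); ex=np.array([np.cos(YAW),np.sin(YAW)])
movel(P(pre,YAW,OFF+.014,.1),q(YAW),speed=.2)
movel(P(pre,YAW,OFF+.014),speed=.12)
def step(x,s):
    movel(P(rk(x),YAW,OFF),q(YAW),speed=s); F=read_ft_force(); return F[:2]@ex,F
for x in(-.08,-.05,-.03,-.022): print(x,step(x,.05)[1].round(2))
x=-.022
while x<-.003:
    x+=.0015; f,F=step(x,.02); print(round(x,4),F.round(2))
    if f<-6 : break
print(read_time_s(),read_eef_pos())
movel(P(rk(x),YAW,OFF+.03),speed=.06)
movel(P(rk(x),YAW,OFF+.06,.27),speed=.2)
save("w4",cv2.resize(read_camera("wrist")[:260],None,fx=1.5,fy=1.5)); c=rk(-.0115); print("home px*1.5",1.5*proj("wrist",[*c,.062]))
for p in (rk(.025,.04),rk(.025,-.04)): print(1.5*proj("wrist",[*p,.05]))
print(read_time_s(),read_ft_force())
E
```

```text
-0.08 [ 0.17 -0.08 -0.29]
-0.05 [-0.6   0.49 -0.14]
-0.03 [1.16 0.1  0.38]
-0.022 [-0.5  -0.2   0.27]
-0.0205 [-0.2   0.24  0.25]
-0.019 [-1.11 -0.19 -0.92]
-0.0175 [-0.54  0.27 -0.71]
-0.016 [-0.77  0.11 -0.03]
-0.0145 [-1.55 -0.38 -0.08]
-0.013 [0.1  0.25 0.14]
-0.0115 [-1.24 -0.76  0.15]
-0.01 [ 0.09 -0.39  0.42]
-0.0085 [-0.29  0.02 -0.45]
-0.007 [-0.85  0.29  0.1 ]
-0.0055 [-4.53  0.47  2.57]
-0.004 [-6.59 -0.66  4.36]
17.875 [ 0.66713165 -0.05160891  0.0356122 ]
home px*1.5 [378.21053735 120.77435184]
[325.18412969  69.83139446]
[431.23854603  69.85579594]
19.9083 [ 0.30854469 -0.10394837  0.64658087]
```

View pics/w4.png

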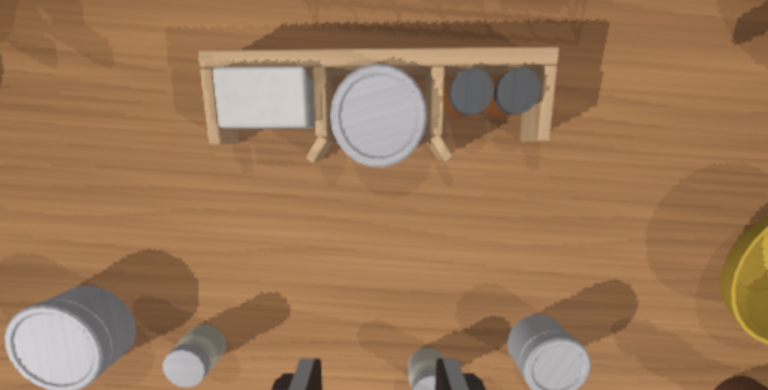

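The tin lid (378,115) meets the back wall's inner edge (row 66) and sits centred between the walls. The force rise fits with contact there, the robot is clear, and the other things are where they were.

```bash
python3 -c "
from bench import *
print(sign_off())"
```

```text
the job is handed in; nothing more can be done
None
```

I slid the fitting tin (tin_b, the middle one) into the empty stall until the push force rose against the back wall. I then backed the gripper off and handed the job in at about 20 s, with no verdict returned.

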